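# Clamp a weigh cell in its assembly fixture

## Robot

A 6-joint arm with a two-finger parallel gripper is mounted at the origin on the work surface. World frame = base frame: x ahead of the robot, y to its left, z up, the work surface at z = 0. Lengths are in mm, angles in rad, forces in N, time in s.
With the tool pointing down it reaches from about 275 to 825 mm from the base axis. Payload 5.2 kg.
Tool frame: the origin (TCP) lies at the very end of the fingers, on their centre line; the grasp point (between the pads) lies 19 mm behind it; z points along the fingers, y is the line along which they close (so a half turn about z gives the same grasp; the last joint's range is limited). The gripper opens to 93 mm and grips with 3 to 60 N. Pads are 15 mm wide; open, the fingers measure 128 mm over their backs; the gripper's body (75 mm by 188 mm) begins 65 mm behind the grasp point.
Start: joints at [-1.321, 0.259, 1.535, -0, 1.348, -0.203], TCP at [240.637, -494.569, 218.653] pointing down, gripper open.
Joint ranges: [-3.14, 3.14], [-0.91, 2.08], [0.19, 2.58], [-1.22, 4.36], [0.22, 2.71], [-3.12, 3.12]. Speed limits (rad/s): [2.57, 2.57, 3.14, 3.14, 3.14, 3.14].

## Interface

Orientations are given as [roll, pitch, yaw] about the fixed x, y, z axes, in that order (R = Rz(yaw) Ry(pitch) Rx(roll)).
In Python, from bench import robot gives the robot as it stands. The module is installed in compiled form; this text tells all that it offers. Calls block until the motion is done:
- robot.move_ptp(position, orientation): joint-space move of the TCP to a pose.
- robot.move_linear(position, ori=None, speed=150, f_stop=None): straight line of the TCP; ori=None keeps the orientation; speed is the mean speed in mm/s. With f_stop (N) it stops when the force on the tool has changed by that much, and returns True; else False.
- robot.move_j(angles): joint-space move.
- robot.move_gripper(opening): opening from 0.0 (shut) to 1.0 (fully open); the grip force is fixed at half the most; returns when the fingers have stopped.
- robot.sleep(seconds).
- robot.inverse_kinematics(position, orientation): joint angles nearest the present ones, or None.
- robot.get_image(name): name is "scene" or "top" or "wrist"; returns a dict with "img" (400x640x3 uint8, blue, green, red), "fovy" (degrees; the focal length in pixels is half the picture's height over the tangent of half this angle, whatever the lens; pixels are square), "cx", "cy" (the principal point, pixels), "eye" and "orientation" of the camera in the world. Camera axes: x right, y down, z forward; pixel columns grow to the right and rows downward; lengths in mm; the calibration is good to about 2 mm. A picture is of the moment at which its call begins. There is no depth.
A pose or a line that the arm cannot do raises robot.MotionError and nothing moves.
- robot.hand_in(): hands the job in; it is judged then, once.
Readings, each from a call of its own:
- robot.current_t(): time.
- robot.current_qpos(): joint angles.
- robot.current_joint_vel(): joint speeds.
- robot.current_joint_efforts(): joint torques, N m.
- robot.current_tcp_pos(): TCP position.
- robot.current_eef_rot(): TCP orientation.
- robot.current_contact_force(): force on the tool from outside, world axes, zero at the start.
- robot.current_ft_torque(): the same for the moment, N m.
- robot.current_gripper_width(): opening from 0.0 (shut) to 1.0 (fully open).
- robot.current_finger_force(): force on a finger pad.
Only numpy, scipy, OpenCV 4.12 (cv2) and the standard library are available. Lean on these libraries where they do the work, as an engineer would, in place of code of your own. Each camera call takes 0.05 s, during which the arm holds its last target. There are 200 camera calls.

## Task

Clamp the aluminium weigh cell in its fixture: with a finger, push the blue clamp strap round over the cell until it rests against its stop, then push the red cam lever all the way down so that the foot under the strap presses on the cell. Only push: do not handle or lift the cell, which already sits in its seat, and leave the heat sink, the brass weight and the screwdriver where they are. Finish with the hand clear of everything.

Things in the scene. Friction and masses are not known exactly. Their poses are not given: they have to be found in the camera images.
- fixture: cream base plate, 180 (x) x 270 (y) x 12 mm, fixed to the table, origin on the table surface, 10 mm in -y from the plate's middle. On it: the cell's black seat at (0, -10) mm; a steel post at (0, 75) mm that carries the strap; a dark steel stop, 14 x 16 mm, 88 mm high, at (23.5, -62) mm, against which the closed strap's +x side rests
- strap (a joint): swing of the blue strap about the post's upright axis, rad. At angle a it points along (-sin a, -cos a) of the fixture: 0 = closed, along -y over the cell, at the stop; grows to 1.6 as it swings towards -x. Starts at 0.8 to 1.3. Stays where left (friction 0.25 N m, some 1.7 N near its end)
- strap_end (a point): middle of the strap's free end face, 165 mm from the post axis, 79 mm above the table. The strap is a bar 30 mm wide and 18 mm high, underside 70 mm, top 88 mm above the table; when closed the cell lies under the stretch 55 to 115 mm from the axis and the last 50 mm stand free
- lever (a joint): angle of the red-tipped cam lever below its raised stop, rad: 0 = raised, 1.2 rad above level; 1.2 = fully down, level, at its stop. Starts at 0 to 0.25. Carried by the strap, hinged above the post, it leans away from the strap's free end (strap closed: to the fixture's +y) and is pushed outwards and down that way. Stays where left (friction 0.2 N m, some 2.5 N at the grip)
- lever_pivot (a point): centre of the lever's hinge pin, on the post axis, 102 mm above the table; the two steel cheeks beside it reach 114 mm
- lever_end (a point): outer end of the lever, on its middle line, 110 mm from the hinge pin. The red grip is the last 55 mm of the lever, 24 mm wide and 12 mm thick.
- foot: black rubber pressure foot, 24 mm diameter, under the strap 85 mm from the post axis; origin at its underside's centre. The lever lowers it by 3.1 mm per rad; with the lever up it hangs 61 mm above the table, 3 mm above the cell's top, and touches the cell when the lever is nearly down.
- cell: loose aluminium weigh cell, block 70 (x) x 60 (y) x 40 mm, origin at its underside's centre; sits in the seat at fixture (0, -10) mm, underside 18 mm and top 58 mm above the table, about 2 mm play to the seat's 6 mm high rim
- heatsink: loose finned aluminium heat sink, 60 x 70 x 48 mm, origin at its underside's centre; stands beyond the fixture; leave alone
- weight: loose brass knob weight, 38 mm diameter, 60 mm high, origin at its underside's centre; stands on the fixture's -y side; leave alone
- driver: loose screwdriver with orange handle, about 160 mm long, lying along its x, on the fixture's near right (-x, -y) side; leave alone
There are look-alikes about, which are no part of the job. What is shaped like the cell but pink is not meant.

How it is judged:
By the outcome, as a careful person would: the job done as asked, in the order asked, and still so for the second after the job is handed in, with the robot touching nothing.
It also fails if it takes over 48 s, if anything falls off the work surface, if the arm or the gripper's body presses on something with over 40 N, if the wrist force passes 120 N, or if a joint passes its speed limit or range.

## Working session

There is one attempt and no reset: what is moved stays moved. The work goes in short steps, each a Python script; the robot and the scene stay as the last script left them, time stands still between calls to the robot, and variables do not carry over. Pictures are saved under pics/ and viewed, at most 10 in all, crops included, and the job is handed in when it is done.

```bash
mkdir -p pics; cat > h.py <<'E'
import numpy as np, cv2
from bench import robot
from scipy.spatial.transform import Rotation as R
def snap(n,f):
    d=robot.get_image(n); cv2.imwrite(f,d['img']); return d
def cam(d):
    f=200/np.tan(np.radians(d['fovy'])/2)
    o=np.array(d['orientation'],float)
    Rm=o if o.shape==(3,3) else R.from_euler('xyz',o).as_matrix()
    return f,np.array(d['eye'],float),Rm
def ray(d,u,v):
    f,e,Rm=cam(d); return e,Rm@np.array([(u-d['cx'])/f,(v-d['cy'])/f,1.])
def onz(d,u,v,z):
    e,r=ray(d,u,v); return e+r*(z-e[2])/r[2]
def proj(d,p):
    f,e,Rm=cam(d); c=Rm.T@(np.array(p,float)-e); return c[:2]/c[2]*f+[d['cx'],d['cy']]
def tri(*obs):  # (d,u,v)...
    A=0;b=0;L=[]
    for o in obs:
        e,r=ray(*o); r/=np.linalg.norm(r); P=np.eye(3)-np.outer(r,r); A=A+P; b=b+P@e; L.append((e,P))
    x=np.linalg.solve(A,b); return x,[round(float(np.linalg.norm(P@(x-e))),1) for e,P in L]
E
python3 - <<'E'
from h import *
import pickle
D={n:snap(n,f'pics/{n}1.png') for n in('scene','top')}
pickle.dump(D,open('d1.pkl','wb'))
for n,d in D.items(): print(n,d['fovy'],d['cx'],d['cy'],d['eye'],d['orientation'])
print(robot.current_t())
E
```

```text
scene 56.78308293478013 314.4789893940552 197.9437376874898 [1105.7104457   164.20311715  719.10032081] [-2.34034978 -0.01566501  1.97190421]
top 45.19434564120671 311.596011222601 206.04024480310582 [ 510.06762114  -65.03488361 1051.04972005] [-3.0723945   0.00853557 -1.59519649]
0.1
```

View pics/scene1.png

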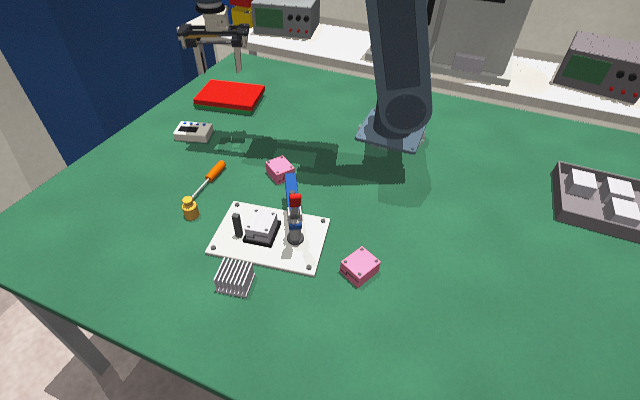

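View pics/top1.png

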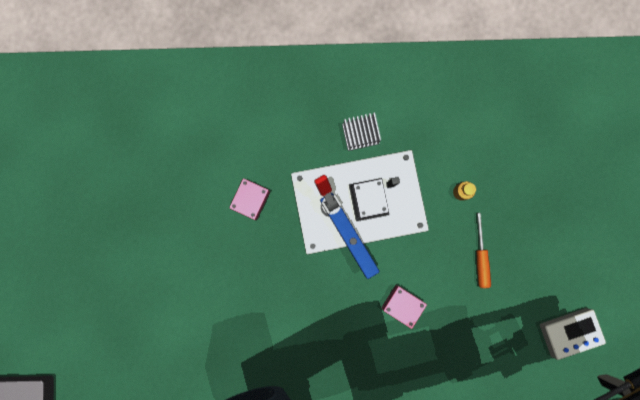

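Scene view: the fixture is at about (268,237) with the silver cell on it at (262,225), the dark stop at (237,225), the post at (295,235) and the red grip at (295,200). In the top view the plate spans (292..428, 151..254), the strap runs from (331,203) to (372,275), the red grip is at (323,185), the stop at (393,182) and the cell at (369,199). There are pink look-alikes at (250,199) and (405,306). The silver block on the plate, under the strap's path and in the black seat, is the cell. The pink ones aren't meant.

```bash
cat > m.py <<'E'
from h import *
import pickle,sys
def big(m,n=1):
    c,_=cv2.findContours(m.astype(np.uint8)*255,cv2.RETR_EXTERNAL,cv2.CHAIN_APPROX_NONE)
    return max(c,key=cv2.contourArea)
def masks(d):
    img=d['img'];h=cv2.cvtColor(img,cv2.COLOR_BGR2HSV);H,S,V=[h[...,i].astype(int) for i in range(3)]
    roi=np.zeros(H.shape,bool)
    e=[proj(d,[500+a,-70+b,z]) for a in(-220,220) for b in (-220,220) for z in (0,120)]
    e=np.clip(np.array(e),0,[639,399]).astype(int);roi[e[:,1].min():e[:,1].max(),e[:,0].min():e[:,0].max()]=1
    return dict(blue=roi&(H>100)&(H<130)&(S>120)&(V>50),red=roi&((H<6)|(H>174))&(S>170)&(V>60),white=roi&(S<40)&(V>190))
E
python3 - <<'E'
from m import *
D=pickle.load(open('d1.pkl','rb'))
for n,d in D.items():
    M=masks(d)
    for k in M:
        c=big(M[k]); r=cv2.minAreaRect(c); print(n,k,cv2.contourArea(c),np.round(cv2.boxPoints(r),1).tolist())
        if k=='white' : 
            hull=cv2.convexHull(c); a=cv2.approxPolyDP(hull,6,True)[:,0]; print('poly',a.tolist())
            for p in a: print(np.round(onz(d,*p,12)[:2],1))
        if k=='blue': 
            for p in cv2.boxPoints(r): print('b',np.round(onz(d,*p,88)[:2],1))
d=D['top']; s=D['scene']['img']
a=cv2.resize(d['img'][140:290,280:440],None,fx=3.7,fy=3.7,interpolation=cv2.INTER_CUBIC)
cv2.imwrite('pics/crop_top.png',a)
E
```

```text
scene blue 203.0 [[284.20001220703125, 173.1999969482422], [295.6000061035156, 172.1999969482422], [298.5, 207.39999389648438], [287.1000061035156, 208.3000030517578]]
b [ 448.1 -190.5]
b [ 432.4 -164.7]
b [ 547.3 -103.2]
b [ 561.1 -126.7]
scene red 112.5 [[290.0, 194.0], [300.0, 194.0], [300.0, 206.0], [290.0, 206.0]]
scene white 5221.5 [[202.39999389648438, 281.79998779296875], [209.10000610351562, 198.6999969482422], [330.0, 208.39999389648438], [323.29998779296875, 291.6000061035156]]
poly [[205, 250], [233, 201], [300, 206], [329, 218], [314, 274], [222, 281]]
[ 699.4 -279.7]
[ 529.8 -307.9]
[ 473.7 -134. ]
[483.1 -46.7]
[657.8 -14.9]
[ 756.5 -194.9]
top blue 992.0 [[328.6000061035156, 215.3000030517578], [341.3999938964844, 207.60000610351562], [379.70001220703125, 271.6000061035156], [366.8999938964844, 279.20001220703125]]
b [557.6 -92. ]
b [ 572.4 -118.1]
b [ 443.1 -190.7]
b [ 428.6 -164.8]
top red 165.0 [[314.3999938964844, 179.8000030517578], [324.3999938964844, 174.8000030517578], [332.0, 190.0], [322.0, 195.0]]
top white 8322.5 [[290.79998779296875, 173.39999389648438], [412.3999938964844, 150.0], [427.70001220703125, 229.8000030517578], [306.20001220703125, 253.1999969482422]]
poly [[411, 151], [426, 230], [306, 252], [293, 173]]
[ 697.2 -277.6]
[ 524.4 -303.2]
[483.4 -43.5]
[655.4 -19.2]
```

View pics/crop_top.png

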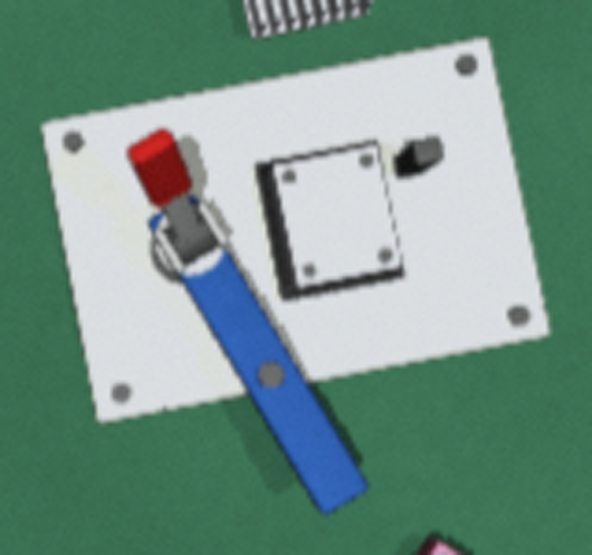

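The crop confirms it: the silver four-screw block in the black seat, next to the dark stop, is the cell. The strap is open towards -x and the lever leans away from its free end.

```bash
cat >> m.py <<'E'
def ends(c,lo):  # midpoints of the short sides of a bar's rectangle, sorted by row
    b=cv2.boxPoints(cv2.minAreaRect(c)); s=sorted([(np.linalg.norm(b[i]-b[(i+1)%4]),i) for i in range(4)])
    return sorted([(b[i]+b[(i+1)%4])/2 for _,i in s[:2]],key=lambda p:p[1])
E
python3 - <<'E'
from m import *
D=pickle.load(open('d1.pkl','rb')); t,s=D['top'],D['scene']
c=big(masks(t)['white']); r=cv2.minAreaRect(c); b=cv2.boxPoints(r)
P=np.array([onz(t,*p,12)[:2] for p in b]); ctr=P.mean(0)
rr=cv2.minAreaRect(np.array([onz(t,*p[0],12)[:2] for p in c],np.float32)); print(rr)
i=[P[np.argmax(P@v)] for v in([1,-1],[-1,-1],[-1,1],[1,1])]
ex=(i[0]-i[1])/np.linalg.norm(i[0]-i[1])+(i[3]-i[2])/np.linalg.norm(i[3]-i[2])
ey=i[2]-i[1]+i[3]-i[0]; yaw1=np.arctan2(ex[1],ex[0]); yaw2=np.arctan2(-ey[0],ey[1]); print('yaw',yaw1,yaw2)
yaw=rr[2]/180*np.pi; yaw=(yaw+np.pi/4)%(np.pi/2)-np.pi/4
ctr=np.array(rr[0]); X=np.array([np.cos(yaw),np.sin(yaw)]); Y=np.array([-X[1],X[0]])
post=ctr+65*Y; print('ctr',ctr,'yaw',yaw,'post',post)
print('dims',np.linalg.norm(i[0]-i[1]),np.linalg.norm(i[2]-i[1]))
et=ends(big(masks(t)['blue']),0); es=ends(big(masks(s)['blue']),0)
E,err=tri((t,*et[1]),(s,*es[0])); print('strap end tri',E,err)
Et=onz(t,*et[1],88)[:2]; v=Et-post; print('r',np.linalg.norm(v),'a from post',np.arctan2(-v@X,-v@Y))
w=onz(t,*et[1],88)[:2]-onz(t,*et[0],88)[:2]; print('a from bar',np.arctan2(-w@X,-w@Y))
ct=big(masks(t)['red']); cs=big(masks(s)['red']); m=lambda c:(lambda q:(q['m10']/q['m00'],q['m01']/q['m00']))(cv2.moments(c))
G,err=tri((t,*m(ct)),(s,*m(cs))); print('grip',G,err,'r',np.linalg.norm(G[:2]-post),'elev',np.arctan2(G[2]-102,np.linalg.norm(G[:2]-post)))
print('proj post top',proj(t,[*post,102]),proj(s,[*post,102]))
print('stop', proj(t,[*(ctr-10*Y+23.5*X-62*Y),88]),'cell',proj(t,[*(ctr-20*Y),58]))
np.savez('fix.npz',ctr=ctr,yaw=yaw,post=post)
for z in (74,120):
  for yy in np.linspace(-3,3,13): 
    q=robot.inverse_kinematics([*(Et),z],[np.pi,0,yy]); print(round(yy,2),None if q is None else np.round(q[5],2),end='; ')
print(robot.current_eef_rot())
E
```

```text
((589.8259887695312, -161.0447540283203), (176.23141479492188, 267.3943176269531), 9.500158309936523)
yaw 0.1582265555686223 0.1654150029601989
ctr [ 589.82598877 -161.04475403] yaw 0.1658090419690923 post [579.09771725 -96.93621957]
dims 176.42043054480763 266.7783149575561
strap end tri [ 435.85723682 -178.94701588   84.06108239] [0.8, 0.8]
r 164.46848897256416 a from post 1.2231646785935635
a from bar 1.2240733202077234
grip [609.40940118 -81.24975306 177.4346919 ] [0.6, 0.6] r 34.13009542883483 elev 1.1459104891637018
proj post top [330.9460886  204.00913122] [295.13140024 212.94804158]
stop [395.2853413  180.21919896] cell [370.55095082 197.80608647]
-3.0 -2.34; -2.5 -2.84; -2.0 2.95; -1.5 2.45; -1.0 1.95; -0.5 1.45; 0.0 0.95; 0.5 0.45; 1.0 -0.05; 1.5 -0.55; 2.0 -1.05; 2.5 -1.55; 3.0 -2.05; -3.0 -2.34; -2.5 -2.84; -2.0 2.95; -1.5 2.45; -1.0 1.95; -0.5 1.45; 0.0 0.95; 0.5 0.45; 1.0 -0.05; 1.5 -0.55; 2.0 -1.05; 2.5 -1.55; 3.0 -2.05; [-3.13998413e+00 -3.22349214e-04  4.52798428e-01]
```

The strap is at a ≈ 1.22. Two views put its end 84 mm up, which fits the text, and the lever is at about 0.05. Next I shut the gripper and swing the strap with a guarded push.

```bash
cat >> m.py <<'E'
F=np.load('fix.npz') if __import__('os').path.exists('fix.npz') else None
if F is not None:
    post=F['post'];fy=float(F['yaw']);X=np.array([np.cos(fy),np.sin(fy)]);Y=np.array([-X[1],X[0]])
def sp(a,off,z,r=148):
    d=-np.sin(a)*X-np.cos(a)*Y; n=-np.cos(a)*X+np.sin(a)*Y
    return [*(post+r*d+(15+off)*n),z],[np.pi,0,fy-a]
E
python3 - <<'E'
from m import *
robot.move_gripper(0.0)
a0=1.223
robot.move_ptp(*sp(a0,38,190)); p,o=sp(a0,38,74); robot.move_linear(p,o,speed=120,f_stop=8)
print('down',robot.current_tcp_pos(),robot.current_t())
p,o=sp(a0,5,74); print('contact',robot.move_linear(p,o,speed=60,f_stop=3), robot.current_tcp_pos(),robot.current_contact_force())
v=np.array(robot.current_tcp_pos()[:2])-post; n=-np.cos(a0)*X+np.sin(a0)*Y; off=v@n-15; print('off',off)
for a in np.linspace(a0,0.12,7)[1:]:
    p,o=sp(a,off,74)
    hit=robot.move_linear(p,o,speed=90,f_stop=15)
    print(round(a,2),hit,np.round(robot.current_contact_force(),1))
    if hit: break
print(robot.current_t())
np.save('off.npy',off)
snap('top','pics/top2.png')
E
```

```text
down [ 424.63338284 -123.83044371   74.51668914] 4.6417
contact False [ 440.36265041 -152.36801353   73.83479634] [-0.18026945 -0.07450102  0.85444046]
off 4.883484580931359
1.04 False [ 0.3  0.8 -0.8]
0.86 False [-0.5 -0.1  0.4]
0.67 False [-0.3 -0.1  0.4]
0.49 False [-0.1 -0.5  0. ]
0.3 False [-0.  -1.  -0.3]
0.12 False [ 0.3  0.9 -0. ]
8.0917
```

```bash
python3 - <<'E'
from m import *
d=cv2.imread('pics/top2.png')
cv2.imwrite('pics/top2c.png',cv2.resize(d[120:320,260:460],None,fx=2.5,fy=2.5,interpolation=cv2.INTER_CUBIC))
E
```

```text
(no output)
```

View pics/top2c.png

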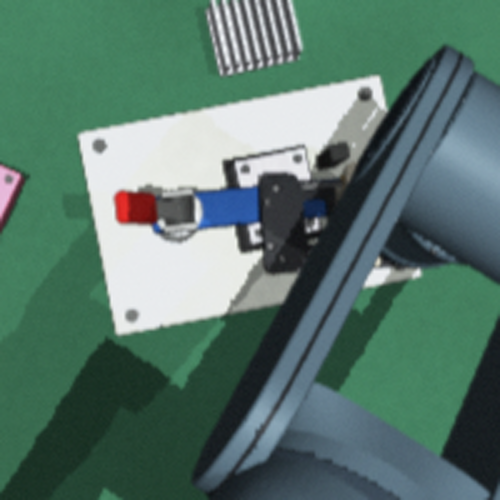

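The crop shows the strap following the finger. It now lies nearly along -y over the cell (grip at (135,207), strap at (230,207)), still a little short of the stop. I push on until it meets the stop.

```bash
python3 - <<'E'
from m import *
off=float(np.load('off.npy'))
p,o=sp(0.0,off,74); p=np.array(p); p[:2]+=22*X
hit=robot.move_linear(p,[np.pi,0,fy],speed=35,f_stop=8)
t=np.array(robot.current_tcp_pos()); v=t[:2]-post
print(hit,'fix xy rel post',v@X,v@Y,t[2],robot.current_contact_force(),robot.current_t())
p=t.copy(); p[:2]-=45*X; robot.move_linear(p,speed=120)
p[2]=230; robot.move_linear(p,speed=200)
# go aside over the +y side for a clear view
q=post+30*Y-130*X; robot.move_ptp([*q,260],[np.pi,0,fy+np.pi/2])
import pickle; D={n:snap(n,f'pics/{n}3.png') for n in('scene','top')}; pickle.dump(D,open('d3.pkl','wb'))
d,s=D['top'],D['scene']
for k in('blue','red'):
    c=big(masks(d)[k]); print(k,cv2.contourArea(c))
et=ends(big(masks(d)['blue']),0); et=sorted(et,key=lambda p:p[0]); w=[onz(d,*e,88)[:2] for e in et]
print('bar a',np.arctan2(-(w[1]-w[0])@X,-(w[1]-w[0])@Y),'end a',np.arctan2(-(w[1]-post)@X,-(w[1]-post)@Y))
m=lambda c:(lambda q:(q['m10']/q['m00'],q['m01']/q['m00']))(cv2.moments(c))
G,err=tri((d,*m(big(masks(d)['red']))),(s,*m(big(masks(s)['red'])))); v=G[:2]-post
print('grip',G,err,v@X,v@Y,'elev',np.arctan2(G[2]-102,v@Y),robot.current_t())
a=np.hstack([cv2.resize(d['img'][130:280,270:450],None,fx=2.2,fy=2.2),cv2.resize(s['img'][150:300,190:370],None,fx=2.2,fy=2.2)]); cv2.imwrite('pics/c3.png',a)
E
```

```text
True fix xy rel post -23.935228844855793 -146.10951640841174 73.4752057787699 [-0.49236828 -0.53725583  1.00302896] 8.7333
blue 934.0
red 142.0
bar a -0.0070457110977833635 end a -0.005419186800056343
grip [574.0638421  -64.24133603 177.74354623] [0.5, 0.5] 0.4314650570732994 33.07732073322274 elev 1.1590562927767005 11.6
```

View pics/c3.png

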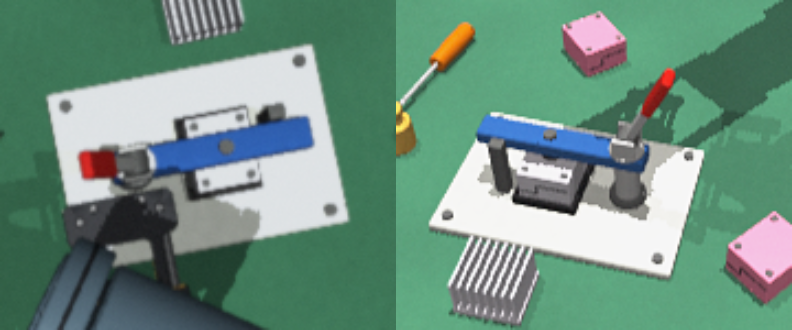

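Left half (top view): the strap lies closed over the cell. Right half (scene view): it rests at the dark stop, with the lever still up and leaning to +y. Measured: a ≈ 0, lever ≈ 0.04. Now I press the lever along its arc.

```bash
python3 - <<'E'
from m import *
o=[np.pi,0,fy+np.pi/2]; h=8.9; r=82
def P(th,x=0):
    return [*(post+(r*np.cos(th)-6*np.sin(th)-h)*Y),102+r*np.sin(th)+6*np.cos(th)]
robot.move_ptp([*(post-2*Y),230],o)
robot.move_linear([*(post-2*Y),P(1.2)[2]],o,speed=120,f_stop=8)
log=[]
for th in np.r_[1.2:0.1:9j]:
    hit=robot.move_linear(P(th),o,speed=70,f_stop=25); log.append((round(th,2),hit,np.round(robot.current_contact_force(),1).tolist()))
    if hit: break
print(*log,sep='\n')
if not hit:
    p=P(0.0); p[2]-=6
    print('end',robot.move_linear(p,o,speed=25,f_stop=30))
t=np.array(robot.current_tcp_pos()); v=t[:2]-post; print(v@X,v@Y,t[2],robot.current_contact_force(),robot.current_t())
E
```

```text
(np.float64(1.2), False, [0.6, -0.6, -0.3])
(np.float64(1.06), False, [-0.7, -1.0, 0.1])
(np.float64(0.92), False, [-0.1, 0.5, -0.3])
(np.float64(0.79), False, [0.2, 0.6, 0.6])
(np.float64(0.65), False, [-0.7, -0.5, -0.7])
(np.float64(0.51), False, [-0.0, 0.6, -0.0])
(np.float64(0.38), False, [0.4, -0.9, 0.1])
(np.float64(0.24), False, [-1.1, 0.6, -0.2])
(np.float64(0.1), False, [0.5, 0.2, 0.3])
end True
0.12378135416545673 72.9895476842083 108.15775306380182 [-1.9170287   0.82010105  9.74207149] 16.0833
```

```bash
python3 - <<'E'
from m import *
t=np.array(robot.current_tcp_pos()); p=t.copy(); p[2]-=4
print(robot.move_linear(p,speed=15,f_stop=40),robot.current_tcp_pos()[2],robot.current_contact_force())
p[2]=260; robot.move_linear(p,speed=200)
robot.move_ptp([*(post-260*X+120*Y),300],[np.pi,0,fy+np.pi/2])
D={n:snap(n,f'pics/{n}4.png') for n in('scene','top')}; d,s=D['top'],D['scene']
et=sorted(ends(big(masks(d)['blue']),0),key=lambda p:p[0]); w=[onz(d,*e,88)[:2] for e in et]
print('bar a',np.arctan2(-(w[1]-w[0])@X,-(w[1]-w[0])@Y),'end a',np.arctan2(-(w[1]-post)@X,-(w[1]-post)@Y))
m=lambda c:(lambda q:(q['m10']/q['m00'],q['m01']/q['m00']))(cv2.moments(c))
G,err=tri((d,*m(big(masks(d)['red']))),(s,*m(big(masks(s)['red'])))); v=G[:2]-post
print('grip',G,err,v@X,v@Y,robot.current_t())
for n,pt in(('d',d),('s',s)): print(n,'grip end level proj',proj(pt,[*(post+110*Y),102]),'mask box',cv2.boundingRect(big(masks(pt)['red'])))
a=np.hstack([cv2.resize(d['img'][100:300,270:450],None,fx=2.2,fy=2.2),cv2.resize(s['img'][130:330,190:370],None,fx=2.2,fy=2.2)]); cv2.imwrite('pics/c4.png',a)
E
```

```text
False 107.75062091367961 [-9.95434804  1.59737496 25.92820964]
bar a -0.0070457110977833635 end a -0.005419186800056343
grip [566.1779392  -15.41379382 101.36329692] [1.1, 1.1] 0.7127181755688355 82.53677118976829 18.5083
d grip end level proj [276.36673651 214.52603423] mask box (276, 205, 28, 15)
s grip end level proj [342.23328307 221.71832231] mask box (317, 214, 25, 13)
```

View pics/c4.png

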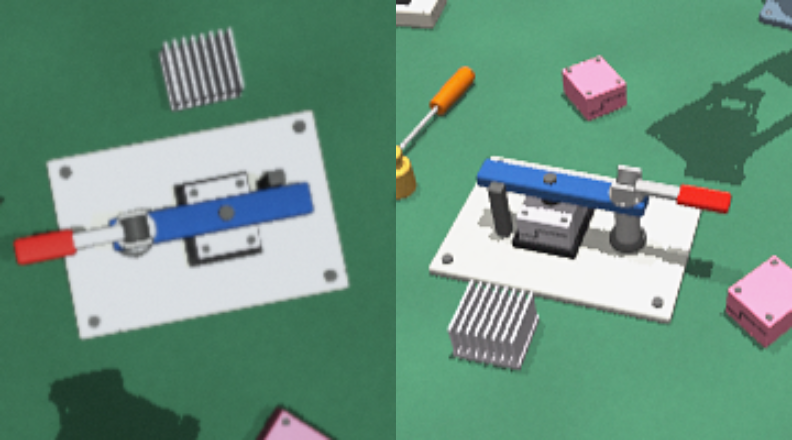

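The strap is at its stop (a ≈ 0). The lever is level: the grip centre is at 101 mm and the end is where it should be when fully down. The foot is on the cell, nothing else has moved, and the hand is clear.

```bash
python3 -c "
from bench import robot
print(robot.hand_in(),robot.current_t())"
```

```text
the job is handed in; nothing more can be done
the job is handed in; nothing more can be done
```

The cell is clamped: the strap rests at its stop, the lever is fully down and the hand is clear; I handed the job in at about 18.5 s, but no verdict came back.

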